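# Caliper a rock core plug

## Task

Measure the rock core plug that stands on the round cork mat: set it down upright on the dark rest between the open jaws of the bench caliper and let go. Then slide the moving jaw shut by its thumb stud until the plug bears on both jaws, firmly but gently (a few newtons on the plug, never over 15) and without rocking the jaw out of square, and leave it closed on the plug. Leave the two plugs in the rack and the dish alone.

Things in the scene. Friction and masses are not known exactly. Their poses are not given: they have to be found in the camera images.
- plug_red_mid (a point): Centre of the red-brown banded sandstone core plug, an upright cylinder 70 mm tall and 35 to 50 mm across (each is from another core barrel; the true diameter is what the caliper is to find), 0.11 to 0.4 kg; z is its axis. It may be the one on the cork mat or one of the two in the rack, standing 10 mm above the bench either way.
- plug_grey_mid (a point): Centre of the pale grey core plug, an upright cylinder 70 mm tall and 35 to 50 mm across (each is from another core barrel; the true diameter is what the caliper is to find), 0.11 to 0.4 kg; z is its axis. It may be the one on the cork mat or one of the two in the rack, standing 10 mm above the bench either way.
- plug_dark_mid (a point): Centre of the near-black core plug, an upright cylinder 70 mm tall and 35 to 50 mm across (each is from another core barrel; the true diameter is what the caliper is to find), 0.11 to 0.4 kg; z is its axis. It may be the one on the cork mat or one of the two in the rack, standing 10 mm above the bench either way.
- rack: Light wooden block 200 x 84 x 22 mm, fixed, at the left; origin under its centre. Two sockets at -46 and +46 mm along its x axis, 52 mm across and 12 mm deep, with a plug in each; leave those plugs there.
- rack_hole0 (a point): Mouth of the rack socket at -46 mm, 22 mm above the bench.
- rack_hole1 (a point): Mouth of the rack socket at +46 mm, 22 mm above the bench.
- mat: Round cork mat, 100 mm across and 10 mm thick, fixed, at the right; origin under its centre. The plug to be measured stands in its middle.
- caliper: Bench caliper on a grey base plate 150 (x) x 330 (y) x 14 mm, fixed, 60 mm tall; origin on the bench, 10 mm along +y from the plate's middle. Its steel beam runs along its y axis at x = +35 mm, z 32 to 38 mm. Both jaws stick out from the beam to x = -45 mm, at z 29 to 39 mm. The fixed jaw is at the +y end; the sliding jaw, on the -y side, closes toward +y. z is up.
- rest_mid (a point): Middle of the place for the plug on the top of the dark flat specimen rest (62 x 135 mm, top 20 mm above the bench): caliper x = -20 mm, 40 mm from the fixed jaw's face. The plug's axis should stand within about 15 mm of this in caliper x. Axes as the caliper's.
- fixed_jaw: Fixed steel jaw (fast to the caliper), 12 mm thick along y at its outer part, 10 mm tall; origin on its measuring face at the beam. The face is square to the caliper's y axis and looks to -y.
- fixed_face (a point): Point on the fixed jaw's measuring face at caliper x = -20 mm, z = 34 mm. Axes as the caliper's.
- jaw_blade: Blade of the sliding jaw, 12 mm thick along y at its outer part (22 mm near the beam), 10 mm tall; origin on its measuring face at the beam. The face looks to +y.
- sliding_face (a point): Point on the sliding jaw's measuring face at caliper x = -20 mm, z = 34 mm when the jaw is square.
- thumb_stud (a point): Sliding jaw's knurled round upright thumb stud, 14 mm across, free from 34 to 70 mm above the bench (this point: 54 mm), 60 mm behind (-y of) the sliding face, at caliper x = +1 mm, 12 mm before the dark readout housing (top 45 mm up). The blade's back is 31 mm or more from it toward +y; its -y side is free. Pushed here toward +y the jaw stays nearly square; pushed at the blade's end it rocks.
- jaw (a joint): Opening between the two measuring faces in m: 0 shut, up to 0.095. It slides with a drag of about 3.5 N and stays where it is left. The plug itself drags on the rest with 1 to 3 N when the jaw pushes it along, before it meets the fixed jaw.
- jaw_rock (a joint): Rocking of the sliding jaw on the beam about the vertical through the beam beside the thumb stud, rad: 0 square, positive anticlockwise from above. The gib springs it to square, 15 N m per rad. Sliding it by the stud gives about 0.008; more than 0.014 either way is out of square.
- dish_mid (a point): Centre of an empty round aluminium dish, 64 mm across and 21 mm tall, loose on the bench beyond the mat; leave it alone.
Mind the look-alikes: they are no part of the job. What is shaped like the rack but orange or pink is not meant.

How it is judged:
On the way, in this order (a step that is already met when the one before it is completed fails the run):
1. the plug from the cork mat stands upright on the rest between the open jaws, let go, the sliding jaw not yet pressing on it (((x of plug_red_mid in the frame of caliper between -0.04 and 0 m and y of plug_red_mid in the frame of caliper between 0 and 0.072 m and z of plug_red_mid in the frame of caliper between 0.052 and 0.058 m and angle between plug_red_mid's own z axis and vertical below 0.05 rad and contact force between the fingers and plug_red below 0.1 N and contact force between jaw_blade and plug_red below 0.5 N and value of joint jaw above 0.05 m) or (x of plug_grey_mid in the frame of caliper between -0.04 and 0 m and y of plug_grey_mid in the frame of caliper between 0 and 0.072 m and z of plug_grey_mid in the frame of caliper between 0.052 and 0.058 m and angle between plug_grey_mid's own z axis and vertical below 0.05 rad and contact force between the fingers and plug_grey below 0.1 N and contact force between jaw_blade and plug_grey below 0.5 N and value of joint jaw above 0.05 m) or (x of plug_dark_mid in the frame of caliper between -0.04 and 0 m and y of plug_dark_mid in the frame of caliper between 0 and 0.072 m and z of plug_dark_mid in the frame of caliper between 0.052 and 0.058 m and angle between plug_dark_mid's own z axis and vertical below 0.05 rad and contact force between the fingers and plug_dark below 0.1 N and contact force between jaw_blade and plug_dark below 0.5 N and value of joint jaw above 0.05 m))), for 0.2 s.
2. pushed shut, the plug bears on both jaws with at least 1 N, the sliding jaw square within 0.014 rad, the plug not held by the fingers (value of joint jaw_rock between -0.014 and 0.014 rad and ((contact force between each of jaw_blade, fixed_jaw and plug_red above 1 N and contact force between the fingers and plug_red below 0.1 N) or (contact force between each of jaw_blade, fixed_jaw and plug_grey above 1 N and contact force between the fingers and plug_grey below 0.1 N) or (contact force between each of jaw_blade, fixed_jaw and plug_dark above 1 N and contact force between the fingers and plug_dark below 0.1 N))), for 0.1 s.
At the end, for the whole second after the job is handed in: The plug from the mat stands upright (0.05 rad) on the rest, axis within 20 mm of rest_mid in caliper x and within 1.5 mm of touching the fixed jaw; the sliding jaw is left closed on it within 1.5 mm, square and at rest; the other two plugs stand upright in the rack (value of joint jaw_rock between -0.014 and 0.014 rad and linear speed of jaw_blade below 0.005 m/s and ((x of plug_red_mid in the frame of caliper between -0.04 and 0 m and y of plug_red_mid in the frame of caliper between 0 and 0.072 m and z of plug_red_mid in the frame of caliper between 0.052 and 0.058 m and angle between plug_red_mid's own z axis and vertical below 0.05 rad and value of joint jaw between 0.04 and 0.0435 m and y of plug_red_mid in the frame of fixed_face above -0.0225 m and ((horizontal distance between plug_grey_mid and rack_hole0 below 0.012 m or horizontal distance between plug_grey_mid and rack_hole1 below 0.012 m) and height (world z) of plug_grey_mid below 0.052 m and angle between plug_grey_mid's own z axis and vertical below 0.1 rad) and ((horizontal distance between plug_dark_mid and rack_hole0 below 0.012 m or horizontal distance between plug_dark_mid and rack_hole1 below 0.012 m) and height (world z) of plug_dark_mid below 0.052 m and angle between plug_dark_mid's own z axis and vertical below 0.1 rad)) or (x of plug_grey_mid in the frame of caliper between -0.04 and 0 m and y of plug_grey_mid in the frame of caliper between 0 and 0.072 m and z of plug_grey_mid in the frame of caliper between 0.052 and 0.058 m and angle between plug_grey_mid's own z axis and vertical below 0.05 rad and value of joint jaw between 0.0344 and 0.0379 m and y of plug_grey_mid in the frame of fixed_face above -0.0197 m and ((horizontal distance between plug_red_mid and rack_hole0 below 0.012 m or horizontal distance between plug_red_mid and rack_hole1 below 0.012 m) and height (world z) of plug_red_mid below 0.052 m and angle between plug_red_mid's own z axis and vertical below 0.1 rad) and ((horizontal distance between plug_dark_mid and rack_hole0 below 0.012 m or horizontal distance between plug_dark_mid and rack_hole1 below 0.012 m) and height (world z) of plug_dark_mid below 0.052 m and angle between plug_dark_mid's own z axis and vertical below 0.1 rad)) or (x of plug_dark_mid in the frame of caliper between -0.04 and 0 m and y of plug_dark_mid in the frame of caliper between 0 and 0.072 m and z of plug_dark_mid in the frame of caliper between 0.052 and 0.058 m and angle between plug_dark_mid's own z axis and vertical below 0.05 rad and value of joint jaw between 0.0456 and 0.0491 m and y of plug_dark_mid in the frame of fixed_face above -0.0253 m and ((horizontal distance between plug_red_mid and rack_hole0 below 0.012 m or horizontal distance between plug_red_mid and rack_hole1 below 0.012 m) and height (world z) of plug_red_mid below 0.052 m and angle between plug_red_mid's own z axis and vertical below 0.1 rad) and ((horizontal distance between plug_grey_mid and rack_hole0 below 0.012 m or horizontal distance between plug_grey_mid and rack_hole1 below 0.012 m) and height (world z) of plug_grey_mid below 0.052 m and angle between plug_grey_mid's own z axis and vertical below 0.1 rad)))).
It fails at once if a jaw and a plug press on each other with more than 15 N (contact force between any of jaw_blade, fixed_jaw and plug_red above 15 N or contact force between any of jaw_blade, fixed_jaw and plug_grey above 15 N or contact force between any of jaw_blade, fixed_jaw and plug_dark above 15 N).
It fails at once if the sliding jaw is rocked out of square by more than 0.014 rad (value of joint jaw_rock above 0.014 rad or value of joint jaw_rock below -0.014 rad).
It fails at once if a plug is dropped: unheld more than 15 mm above the rest ((height (world z) of plug_red_mid above 0.07 m and contact force between anything else and plug_red below 0.02 N) or (height (world z) of plug_grey_mid above 0.07 m and contact force between anything else and plug_grey below 0.02 N) or (height (world z) of plug_dark_mid above 0.07 m and contact force between anything else and plug_dark below 0.02 N)).
It fails at once if a plug is taken from the rack (two plugs are out of it at once) ((not ((horizontal distance between plug_red_mid and rack_hole0 below 0.012 m or horizontal distance between plug_red_mid and rack_hole1 below 0.012 m) and height (world z) of plug_red_mid below 0.052 m and angle between plug_red_mid's own z axis and vertical below 0.1 rad) and not ((horizontal distance between plug_grey_mid and rack_hole0 below 0.012 m or horizontal distance between plug_grey_mid and rack_hole1 below 0.012 m) and height (world z) of plug_grey_mid below 0.052 m and angle between plug_grey_mid's own z axis and vertical below 0.1 rad)) or (not ((horizontal distance between plug_red_mid and rack_hole0 below 0.012 m or horizontal distance between plug_red_mid and rack_hole1 below 0.012 m) and height (world z) of plug_red_mid below 0.052 m and angle between plug_red_mid's own z axis and vertical below 0.1 rad) and not ((horizontal distance between plug_dark_mid and rack_hole0 below 0.012 m or horizontal distance between plug_dark_mid and rack_hole1 below 0.012 m) and height (world z) of plug_dark_mid below 0.052 m and angle between plug_dark_mid's own z axis and vertical below 0.1 rad)) or (not ((horizontal distance between plug_grey_mid and rack_hole0 below 0.012 m or horizontal distance between plug_grey_mid and rack_hole1 below 0.012 m) and height (world z) of plug_grey_mid below 0.052 m and angle between plug_grey_mid's own z axis and vertical below 0.1 rad) and not ((horizontal distance between plug_dark_mid and rack_hole0 below 0.012 m or horizontal distance between plug_dark_mid and rack_hole1 below 0.012 m) and height (world z) of plug_dark_mid below 0.052 m and angle between plug_dark_mid's own z axis and vertical below 0.1 rad))).
It fails at once if the dish is disturbed (moved more than 15 mm) (distance of dish_mid from where it was at the start of the episode above 0.015 m).
It also fails if it takes over 58 s, if anything falls off the work surface, if the arm or the gripper's body presses on something with over 40 N, if the wrist force passes 120 N, or if a joint passes its speed limit or range.

## Robot

A 7-joint arm with a two-finger parallel gripper is mounted at the origin on a cart in front of the work surface, level with it; the furniture and walls round the work are solid. World frame = base frame: x ahead of the robot, y to its left, z up, the work surface at z = 0. Lengths are in m, angles in rad, forces in N, time in s.
With the tool pointing down it reaches from about 0.425 to 0.875 m from the base axis. Payload 8.4 kg.
Tool frame: the origin (TCP) lies at the very end of the fingers, on their centre line; the grasp point (between the pads) lies 19 mm behind it; z points along the fingers, y is the direction in which the jaws open and shut (so a half turn about z gives the same grasp; the last joint's range is limited). The gripper opens to 85 mm and grips with 20 to 120 N. Pads are 22 mm wide; open, the fingers measure 114 mm over their backs; the gripper's body (76 mm by 85 mm) begins 54 mm behind the grasp point. The pads swing forward as they close: fully open they stand 13 mm farther back than shut.
Start: joints at [1.151, 0.333, 0.04, 1.465, -0.013, 1.343, -0.059], TCP at [0.205, -0.617, 0.231] pointing down, gripper open.
Joint ranges: [-2.58, 2.58], [-0.38, 2.09], [-1.3, 1.39], [0.25, 2.4], [-1.5, 4.64], [0.08, 2.09], [-2.65, 2.65]. Speed limits (rad/s): [2.22, 2.22, 2.79, 2.79, 3.14, 3.14, 3.14].

## Interface

Orientations are given as a unit quaternion [w, x, y, z].
In Python, from station import r gives the robot as it stands.
- The arm moves only by the tool arm_command, never from a script. Its argument "steps" is a list of rows, each a list of 2 entries, a list of its own where there are three numbers: the shift along the tool's x, y, z in m, then the turn about the tool's z in degrees. A call has 1 to 10 rows; each row shifts and turns the commanded pose from where the row before left it, along the tool's axes as they then stand; what a row does not reach is not made up. A row lasts 1/12 s, in which the tool goes at most 41.7 mm and 7.16 degrees, less where a joint would pass 70% of its speed; a pose out of reach is approached as far as the arm can. A call is refused whole if a number of a shift passes 0.0417 or a number of a turn 7.16, either way. A call with a gripper value outside its range is refused whole. "gripper" is the opening, from 0 (shut) to 1 (fully open), set as the call begins (left out, the last holds). The fingers move at their own pace and stop on an object; "squeeze" is the grip in N (left out, the last holds). Time passes only in rows, so rows that do not move let the fingers close. It gives the time, the measured TCP pose, the force and the opening at its end, in the units of the state.
- r.get_state(): the state, without advancing time (a new reading comes with each control period).
- r.grab_frame(name): name is "side" or "top"; returns a dict with "color" (384x512x3 uint8, red, green, blue), "mtx" (3x3 intrinsics, pixels), "R" (3x3) and "t" (3): a world point X has camera coordinates R X + t. Camera axes: x right, y down, z forward; pixel columns grow to the right and rows downward; lengths in m; the calibration is good to about 2 mm. A picture is of the moment at which its call begins. There is no depth.
- r.job_done(): hands the job in, once; it reports no verdict.
The state is a dict: "clock": time; "joint_positions": joint angles; "joint_velocities": joint speeds; "joint_efforts": joint torques, N m; "ee_pos": TCP position; "eef_rot": TCP orientation; "wrist_force": force on the tool from outside, world axes, zero at the start; "torque": the same for the moment, N m; "width": finger opening in m.
Only numpy, scipy, OpenCV 4.12 (cv2) and the standard library are available. Lean on these libraries where they do the work, as an engineer would, in place of code of your own. Each camera call takes 0.05 s, during which the arm holds its last target. There are 200 camera calls.

## Working session

There is one attempt and no reset: what is moved stays moved. The work goes in short steps, Python scripts to look and compute and a tool call to move; the robot and the scene stay as the last step left them, time stands still between calls to the robot, and variables do not carry over. Pictures are saved under pics/ and viewed, about 8 in all and at most 12, crops included, and the job is handed in when it is done.

Besides the shell and the picture viewer there is one more tool, called after "Call:" by a JSON object that holds its "op" and its "data". arm_command: Moves the arm, as the interface text tells. Its arguments: {"type":"object","properties":{"steps":{"type":"array","items":{"type":"array"}},"gripper":{"type":"number"},"squeeze":{"type":"number"}},"required":["steps"]}

```bash
ls; mkdir -p pics
cat > h.py <<'E'
import numpy as np, cv2
from station import r
def ray(f,uv,z):
    d=f["R"].T@np.linalg.inv(f["mtx"])@np.array([uv[0],uv[1],1.]); c=-f["R"].T@f["t"]
    return c+d*(z-c[2])/d[2]
def proj(f,X):
    p=f["mtx"]@(f["R"]@np.array(X,float)+f["t"]); return p[:2]/p[2]
def grab(n,tag):
    f=r.grab_frame(n); cv2.imwrite(f"pics/{tag}.png",f["color"][:,:,::-1]); return f
E
python3 - <<'E'
from h import *
for n in("top","side"):
    f=grab(n,n+"0"); print(n,-f["R"].T@f["t"],f["R"][2], f["mtx"][0,0])
a=cv2.imread("pics/top0.png"); b=cv2.imread("pics/side0.png")
s=r.get_state(); print(s)
E
```

```text
pics
top [0.40347651 0.14202461 1.48499043] [ 0.10993432  0.01292167 -0.99385486] 428.97503308215994
side [-0.00372671  1.53020127  0.85986373] [ 0.33658118 -0.81395584 -0.47348601] 424.4231469648126
{'clock': 0.1, 'joint_positions': array([ 1.1507978 ,  0.33385738,  0.03987714,  1.46617765, -0.01340201,
        1.34329086, -0.05849639]), 'joint_velocities': array([ 1.27642522e-03, -2.19494456e-03, -1.47640495e-03, -2.57739005e-03,
       -2.64573564e-03,  2.83489874e-05,  5.98548920e-04]), 'joint_efforts': array([ 4.73023669e-03, -6.60009670e+01,  1.37092855e+00, -4.06467104e+01,
        1.70727790e-02,  8.98088620e-03,  7.31128284e-05]), 'ee_pos': array([ 0.20480727, -0.61646118,  0.23050171]), 'eef_rot': array([-7.14786363e-04,  9.87164608e-01,  1.59704412e-01, -1.65176387e-04]), 'wrist_force': array([-0.12953037, -0.07785805, -0.07325134]), 'torque': array([-0.02018553, -0.0033276 ,  0.01607963]), 'width': 0.08523465223567095}
```

View pics/top0.png

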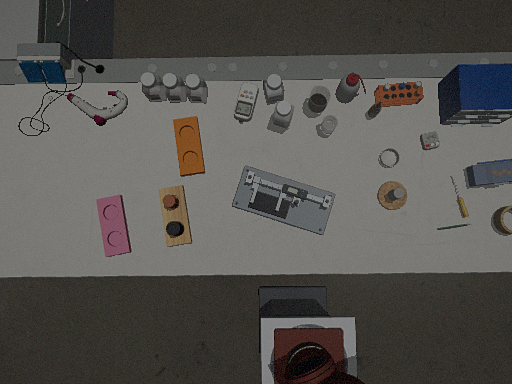

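View pics/side0.png

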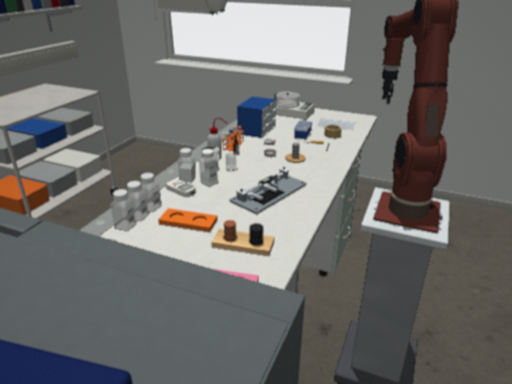

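The top view shows the caliper at about (284,200), tilted, with the grey plug on the cork mat at about (394,195). The dish is at (389,158), and the rack at (175,215) holds the red and dark plugs. I'll zoom in next.

Run:
```python
import cv2
a=cv2.imread("pics/top0.png")[150:245,225:415]
cv2.imwrite("pics/c1.png",cv2.convertScaleAbs(cv2.resize(a,None,fx=4.2,fy=4.2,interpolation=cv2.INTER_CUBIC),alpha=1.5))
```

```text
(no output)
```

View pics/c1.png

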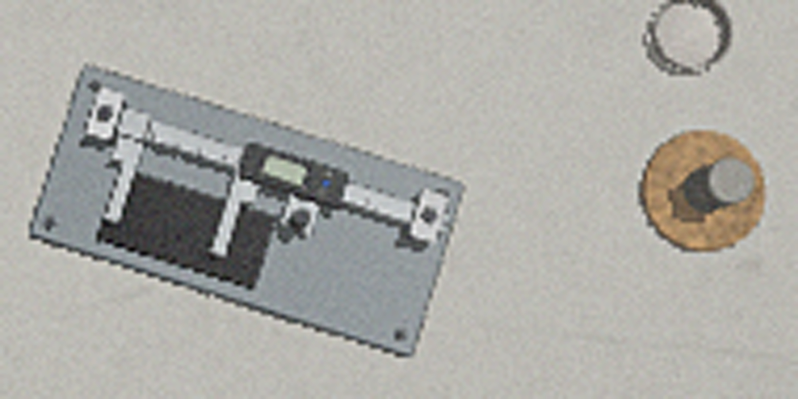

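The crop shows the plate's corners at about (88,65), (463,185), (410,355) and (30,237). The grey plug's top is at (732,181), and the mat is at (703,190). The fixed jaw is at the left, which is +y, and the stud is at about (300,215).

Run:
```python
from h import *
f=r.grab_frame("top"); c=f["color"]
P=lambda u,v,z:ray(f,((u+.5)/4.2+225-.5,(v+.5)/4.2+150-.5),z)
C=np.array([P(*q,0.014) for q in [(86,65),(464,186),(411,356),(30,237)]])
print(C.round(4)); print([np.linalg.norm(C[i]-C[i-1]).round(4) for i in range(4)])
yd=(C[0]-C[1])+(C[3]-C[2]); yaw=np.arctan2(-yd[0],yd[1]); 
xd=(C[0]-C[3])+(C[1]-C[2]); print("yaw",yaw,np.arctan2(xd[1],xd[0]))
m=C.mean(0)
yy=np.array([-np.sin(yaw),np.cos(yaw)]);xx=np.array([np.cos(yaw),np.sin(yaw)])
o=m[:2]+.01*yy; print("caliper o",o)
for n,q in dict(fixedjawface=(131,190,.039),slideface=(228,218,.039),slidebackend=(214,250,.039),stud=(300,215,.07)).items():
    d=P(*q)[:2]-o; print(n,P(*q)[:2].round(4),"cal",(d@xx).round(4),(d@yy).round(4))
hsv=cv2.cvtColor(c,cv2.COLOR_RGB2HSV); mk=((hsv[...,0]<22)&(hsv[...,1]>90)).astype(np.uint8)*255
mk[:,:365]=0;mk[:170]=0;mk[220:]=0;mk[:,415:]=0
pts=cv2.findNonZero(mk);(ce,rad)=cv2.minEnclosingCircle(pts)
print("mat",ce,rad,ray(f,ce,.01))
print("plug top",P(732,181,.08), "r",24/4.2*1.42/429)
```

```text
[[ 0.6702  0.2062  0.014 ]
 [ 0.5652 -0.1029  0.014 ]
 [ 0.427  -0.0556  0.014 ]
 [ 0.5279  0.2533  0.014 ]]
[np.float64(0.1499), np.float64(0.3264), np.float64(0.146), np.float64(0.325)]
yaw -0.32149595779518064 -0.3245509797451508
caliper o [0.55070831 0.08473003]
fixedjawface [0.5628 0.1696] cal -0.0154 0.0843
slideface [0.539  0.0917] cal -0.0133 0.0029
slidebackend [0.5133 0.1034] cal -0.0413 0.0059
stud [0.5378 0.036 ] cal 0.0031 -0.0503
mat (391.9598388671875, 195.1788330078125) 14.357542037963867 [ 0.55860191 -0.29874941  0.01      ]
plug top [ 0.55906953 -0.30089299  0.08      ] r 0.018914418914418914
```

Call:
{"op": "arm_command", "data": {"steps": [[[0.037, -0.016, 0], 0], [[0.037, -0.016, 0], 0], [[0.037, -0.016, 0], 0], [[0.037, -0.016, 0], 0], [[0.037, -0.016, 0], 0], [[0.037, -0.016, 0], 0], [[0.037, -0.016, 0], 0], [[0.037, -0.016, 0], 0], [[0.037, -0.016, 0], 0], [[0.037, -0.016, 0], 0]], "gripper": 1}}

```text
clock: 0.98
ee_pos: [0.5067, -0.3468, 0.2312]
eef_rot: [-0.0, 0.987, 0.16, -0.0]
wrist_force: [-0.0, -1.2, -0.1]
width: 0.0853
```

Call:
{"op": "arm_command", "data": {"steps": [[[0.033, -0.0145, 0], 0], [[0.0327, -0.0144, 0], 0], [[0, 0, 0.02], 0], [[0, 0, 0.02], 0], [[0, 0, 0.02], 0], [[0, 0, 0], 0], [[0, 0, 0], 0]]}}

```text
clock: 1.57
ee_pos: [0.5581, -0.2999, 0.1704]
eef_rot: [-0.001, 0.987, 0.16, -0.001]
wrist_force: [-0.6, 1.1, 0.3]
width: 0.0857
```

Run:
```python
from h import *
p=r.get_state()["ee_pos"]; out=[]
for n in("side","top"):
    f=r.grab_frame(n); im=f["color"][:,:,::-1].copy()
    u,v=proj(f,[.5588,-.3,.08]); a,b=int(u)-32,int(v)-32
    c=cv2.resize(im[b:b+64,a:a+64],None,fx=6,fy=6,interpolation=cv2.INTER_CUBIC)
    c=cv2.convertScaleAbs(c,alpha=1.6)
    for X,col in(([.5588,-.3,.08],(0,0,255)),([.5588,-.3,.01],(0,255,0)),(p,(255,0,0))):
        q=(proj(f,X)-[a,b]+.5)*6; cv2.circle(c,tuple(int(t) for t in q),3,col,-1)
    out.append(c)
cv2.imwrite("pics/v2.png",np.hstack(out))
```

```text
(no output)
```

View pics/v2.png

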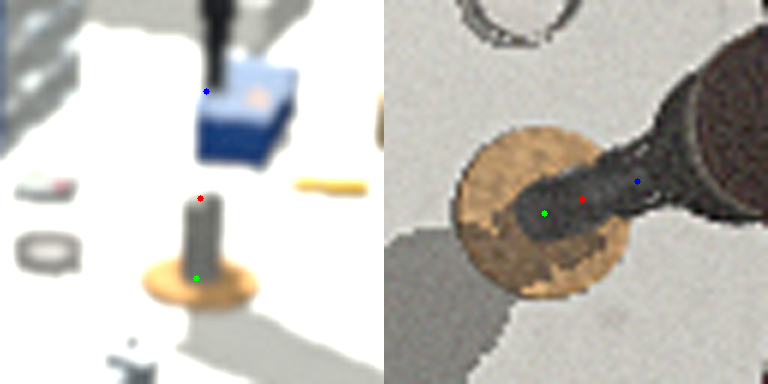

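The side view shows the plug's top at (205,197), and the mat is under the predicted points to within about 3 mm, so I'll go down and grip.

Call:
{"op": "arm_command", "data": {"steps": [[[0, 0, 0.03], 0], [[0, 0, 0.03], 0], [[0, 0, 0.025], 0], [[0, 0, 0.02], 0], [[0, 0, 0.013], 0], [[0, 0, 0.008], 0], [[0, 0, 0], 0], [[0, 0, 0], 0]]}}

```text
clock: 2.33
ee_pos: [0.5596, -0.3005, 0.0465]
eef_rot: [0.0, 0.987, 0.16, 0.001]
wrist_force: [-0.2, -0.2, 0.2]
width: 0.0852
```

Call:
{"op": "arm_command", "data": {"steps": [[[0, 0, 0], 0], [[0, 0, 0], 0], [[0, 0, 0], 0], [[0, 0, 0], 0], [[0, 0, 0], 0], [[0, 0, 0], 0], [[0, 0, 0], 0], [[0, 0, 0], 0], [[0, 0, 0], 0], [[0, 0, 0], 0]], "gripper": 0, "squeeze": 40}}

```text
clock: 3.17
ee_pos: [0.5593, -0.3003, 0.0461]
eef_rot: [0.0, 0.987, 0.16, 0.0]
wrist_force: [-1.1, -0.1, 5.4]
width: 0.0353
```

Call:
{"op": "arm_command", "data": {"steps": [[[0, 0, -0.005], 0], [[0, 0, -0.015], 0], [[0, 0, -0.02], 0], [[0, 0, -0.02], 0], [[0, 0, -0.02], 0], [[0, 0, -0.01], 0], [[0, 0, 0], 0], [[0, 0, 0], 0]]}}

```text
clock: 3.83
ee_pos: [0.5587, -0.3002, 0.135]
eef_rot: [0.0, 0.987, 0.16, -0.0]
wrist_force: [-0.6, 0.1, -2.7]
width: 0.0357
```

Call:
{"op": "arm_command", "data": {"steps": [[[0.0041, -0.0138, 0], 0], [[0.0082, -0.0277, 0], 0], [[0.0103, -0.0346, 0], 0], [[0.0103, -0.0346, 0], 0], [[0.0103, -0.0346, 0], 0], [[0.0103, -0.0346, 0], 0], [[0.0103, -0.0346, 0], 0], [[0.0103, -0.0346, 0], 0], [[0.0103, -0.0346, 0], 0], [[0.0103, -0.0346, 0], 0]]}}

```text
clock: 4.67
ee_pos: [0.5467, 0.034, 0.1338]
eef_rot: [-0.0, 0.987, 0.16, -0.001]
wrist_force: [0.5, 0.0, -1.3]
width: 0.0353
```

Call:
{"op": "arm_command", "data": {"steps": [[[0.0103, -0.0346, 0], 0], [[0.0093, -0.0311, 0], 0], [[0.0062, -0.0207, 0], 0], [[0.0031, -0.0104, 0], 0], [[0, 0, 0], 0], [[0, 0, 0], 0], [[0, 0, 0], 0]]}}

```text
clock: 5.25
ee_pos: [0.5452, 0.1306, 0.1346]
eef_rot: [0.0, 0.987, 0.159, -0.001]
wrist_force: [-1.0, -0.5, -2.2]
width: 0.0353
```

Run:
```python
from h import *
p=r.get_state()["ee_pos"]; out=[]; print(p)
o=np.array([.5507,.0847]);yaw=-.322
xx=np.array([np.cos(yaw),np.sin(yaw)]);yy=np.array([-xx[1],xx[0]])
W=lambda x,y,z:[*(o+x*xx+y*yy),z]
for n,s in(("side",45),("top",45)):
    f=r.grab_frame(n); im=f["color"][:,:,::-1].copy()
    u,v=proj(f,W(0,.02,.05)); a,b=int(u)-s,int(v)-s
    c=cv2.resize(im[b:b+2*s,a:a+2*s],None,fx=4.4,fy=4.4,interpolation=cv2.INTER_CUBIC)
    c=cv2.convertScaleAbs(c,alpha=1.5)
    for X,col in((W(-.02,.044,.02),(0,0,255)),(W(-.02,.084,.039),(0,255,0)),(W(-.045,.084,.039),(0,255,0)),(W(-.02,.003,.039),(0,255,255)),(W(-.045,.003,.039),(0,255,255)),(W(.001,-.057,.07),(255,0,255)),([p[0],p[1],p[2]-.036],(255,0,0))):
        q=(proj(f,X)-[a,b]+.5)*4.4; cv2.circle(c,tuple(int(t) for t in q),2,col,-1)
    out.append(c)
cv2.imwrite("pics/v3.png",np.hstack(out))
```

```text
[0.54516359 0.13064416 0.13462098]
```

View pics/v3.png

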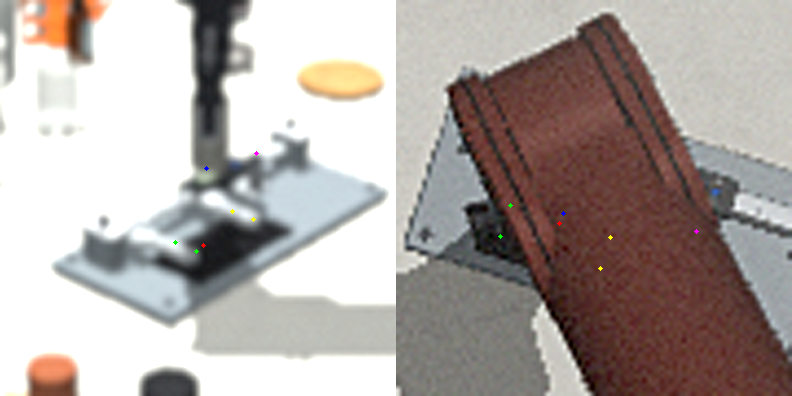

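The side view shows the plug's bottom at about (211,175), above the rest mark at (203,245) between the jaws. The marks on the jaws agree to about 1 px, so I'll go down.

Call:
{"op": "arm_command", "data": {"steps": [[[0.0018, -0.0024, 0.01], 0], [[0, 0, 0.02], 0], [[0, 0, 0.02], 0], [[0, 0, 0.013], 0], [[0, 0, 0.007], 0], [[0, 0, 0.003], 0], [[0, 0, 0], 0], [[0, 0, 0], 0], [[0, 0, 0], 0]]}}

```text
clock: 6.1
ee_pos: [0.5469, 0.1358, 0.0633]
eef_rot: [-0.0, 0.987, 0.16, 0.001]
wrist_force: [-0.8, 0.9, -2.1]
width: 0.0355
```

Call:
{"op": "arm_command", "data": {"steps": [[[0, 0, 0.002], 0], [[0, 0, 0.002], 0], [[0, 0, 0.001], 0], [[0, 0, 0.001], 0], [[0, 0, 0], 0], [[0, 0, 0], 0]]}}

```text
clock: 6.6
ee_pos: [0.5462, 0.1356, 0.0563]
eef_rot: [-0.0, 0.987, 0.16, -0.0]
wrist_force: [0.6, 1.1, -1.3]
width: 0.035
```

Call:
{"op": "arm_command", "data": {"steps": [[[0, 0, 0.0007], 0], [[0, 0, 0], 0], [[0, 0, 0], 0]]}}

```text
clock: 6.85
ee_pos: [0.5464, 0.1356, 0.0561]
eef_rot: [0.0, 0.987, 0.16, 0.0]
wrist_force: [-1.5, -0.9, 4.4]
width: 0.0354
```

Call:
{"op": "arm_command", "data": {"steps": [[[0, 0, 0], 0], [[0, 0, 0], 0], [[0, 0, 0], 0], [[0, 0, 0], 0], [[0, 0, 0], 0], [[0, 0, 0], 0], [[0, 0, 0], 0]], "gripper": 0.9}}

```text
clock: 7.43
ee_pos: [0.5462, 0.1356, 0.0556]
eef_rot: [-0.0, 0.987, 0.16, -0.0]
wrist_force: [-0.0, -0.5, -0.7]
width: 0.0769
```

Call:
{"op": "arm_command", "data": {"steps": [[[0, 0, -0.01], 0], [[0, 0, -0.02], 0], [[0, 0, -0.03], 0], [[0, 0, -0.03], 0], [[0, 0, -0.02], 0], [[0, 0, 0], 0]]}}

```text
clock: 7.93
ee_pos: [0.5486, 0.1365, 0.1713]
eef_rot: [-0.0, 0.987, 0.16, 0.004]
wrist_force: [0.1, -0.1, -0.4]
width: 0.077
```

Call:
{"op": "arm_command", "data": {"steps": [[[-0.0084, 0.0152, 0], 0], [[-0.0168, 0.0304, 0], 0], [[-0.0168, 0.0304, 0], 0], [[-0.0168, 0.0304, 0], 0], [[-0.0085, 0.0151, 0], 0], [[0, 0, 0], -6.65], [[0, 0, 0], -6.65], [[0, 0, 0], -6.65], [[0, 0, 0], -6.65]], "gripper": 0}}

```text
clock: 8.68
ee_pos: [0.5205, -0.0011, 0.1658]
eef_rot: [-0.0, 0.923, 0.385, 0.0]
wrist_force: [1.3, -0.3, -0.7]
width: 0.0001
```

Call:
{"op": "arm_command", "data": {"steps": [[[0, 0, 0], -6.65], [[0, 0, 0], -6.65], [[0, 0, 0], -6.65], [[0, 0, 0], -6.65], [[0, 0, 0], 0], [[0, 0, 0], 0]]}}

```text
clock: 9.18
ee_pos: [0.5206, -0.0009, 0.1657]
eef_rot: [-0.0, 0.812, 0.583, 0.0]
wrist_force: [-0.0, 0.5, -0.0]
width: 0.0001
```

Run:
```python
from h import *
s=r.get_state(); p=s["ee_pos"]; out=[]; print(s)
o=np.array([.5507,.0847]);yaw=-.322
xx=np.array([np.cos(yaw),np.sin(yaw)]);yy=np.array([-xx[1],xx[0]])
W=lambda x,y,z:[*(o+x*xx+y*yy),z]
for n,s in(("side",45),("top",45)):
    f=r.grab_frame(n); im=f["color"][:,:,::-1].copy()
    u,v=proj(f,W(0,.0,.05)); a,b=int(u)-s,int(v)-s
    c=cv2.resize(im[b:b+2*s,a:a+2*s],None,fx=4.4,fy=4.4,interpolation=cv2.INTER_CUBIC)
    c=cv2.convertScaleAbs(c,alpha=1.3)
    for X,col in((W(-.02,.044,.02),(0,0,255)),(W(.001,-.054,.07),(255,0,255)),(p,(255,0,0))):
        q=(proj(f,X)-[a,b]+.5)*4.4; cv2.circle(c,tuple(int(t) for t in q),2,col,-1)
    out.append(c)
cv2.imwrite("pics/v4.png",np.hstack(out))
```

```text
{'clock': 9.1833, 'joint_positions': array([ 0.3409349 ,  0.14964145, -0.46032781,  1.84303038,  0.07201378,
        1.16527879, -0.46855436]), 'joint_velocities': array([-0.00494694,  0.00193314,  0.00434351, -0.0002316 , -0.00053326,
       -0.00317776, -0.03177412]), 'joint_efforts': array([ 9.67059494e-02, -4.65426064e+01, -2.46424913e+00, -3.81813669e+01,
        2.00308155e-02,  7.97624438e-03,  9.26491991e-01]), 'ee_pos': array([ 0.52056129, -0.00094501,  0.16573218]), 'eef_rot': array([-5.84194775e-05,  8.12239540e-01,  5.83324032e-01,  1.14824213e-05]), 'wrist_force': array([-0.03655345,  0.49363217, -0.00143318]), 'torque': array([ 0.02622912,  0.03681392, -0.05333737]), 'width': 0.0001306120339747016}
```

View pics/v4.png

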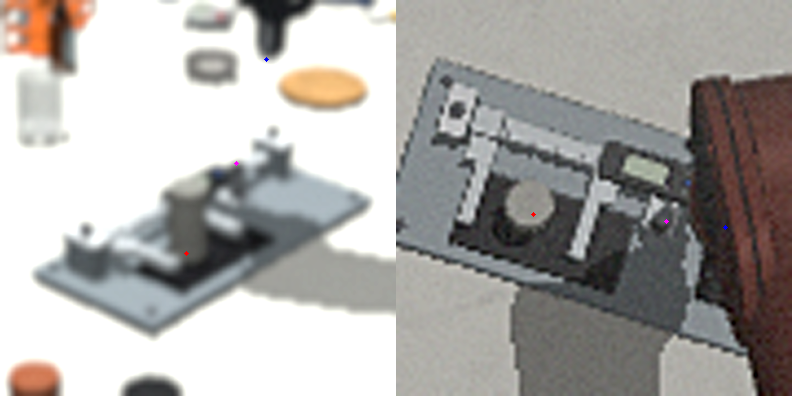

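The plug stands upright on the rest at top pixel (530,203), with the jaws clear on both sides. The stud's top is at (661,220), about 3 mm further +y than my mark, and the tool is behind it. I'll lower it now.

Call:
{"op": "arm_command", "data": {"steps": [[[0, 0.003, 0.02], 0], [[0, 0, 0.03], 0], [[0, 0, 0.03], 0], [[0, 0, 0.022], 0], [[0, 0, 0.012], 0], [[0, 0, 0], 0], [[0, 0, 0], 0]]}}

```text
clock: 9.87
ee_pos: [0.5236, -0.0018, 0.0519]
eef_rot: [-0.0, 0.811, 0.584, -0.0]
wrist_force: [0.2, 0.1, 0.9]
width: 0.0002
```

Call:
{"op": "arm_command", "data": {"steps": [[[0.004, 0, 0], 0], [[0.004, 0, 0], 0], [[0.003, 0, 0], 0], [[0.002, 0, 0], 0], [[0, 0, 0], 0], [[0, 0, 0], 0]]}}

```text
clock: 10.37
ee_pos: [0.5278, 0.0106, 0.0519]
eef_rot: [0.0, 0.811, 0.585, 0.0]
wrist_force: [0.1, 0.3, -0.0]
width: -0.0001
```

Call:
{"op": "arm_command", "data": {"steps": [[[0.001, 0, 0], 0], [[0.001, 0, 0], 0], [[0.001, 0, 0], 0], [[0.001, 0, 0], 0], [[0.001, 0, 0], 0], [[0.001, 0, 0], 0], [[0.001, 0, 0], 0], [[0.001, 0, 0], 0], [[0.001, 0, 0], 0], [[0.001, 0, 0], 0]]}}

```text
clock: 11.2
ee_pos: [0.5305, 0.0193, 0.0516]
eef_rot: [0.0, 0.811, 0.585, -0.001]
wrist_force: [-2.4, -2.0, 1.1]
width: 0.0001
```

Call:
{"op": "arm_command", "data": {"steps": [[[0.001, 0, 0], 0], [[0.001, 0, 0], 0], [[0.001, 0, 0], 0], [[0.001, 0, 0], 0], [[0.001, 0, 0], 0]]}}

```text
clock: 11.62
ee_pos: [0.5323, 0.0247, 0.0516]
eef_rot: [-0.0, 0.811, 0.585, -0.0]
wrist_force: [-1.3, -3.4, 1.5]
width: 0.0004
```

Call:
{"op": "arm_command", "data": {"steps": [[[0.001, 0, 0], 0], [[0.001, 0, 0], 0], [[0.001, 0, 0], 0], [[0.001, 0, 0], 0], [[0.001, 0, 0], 0], [[0.001, 0, 0], 0], [[0.001, 0, 0], 0], [[0.001, 0, 0], 0], [[0.001, 0, 0], 0], [[0.001, 0, 0], 0]]}}

```text
clock: 12.45
ee_pos: [0.5355, 0.0342, 0.0516]
eef_rot: [-0.0, 0.811, 0.585, 0.0]
wrist_force: [-0.9, -2.6, 1.0]
width: 0.0004
```

Run:
```python
from h import *
s=r.get_state(); p=s["ee_pos"]; out=[]; print(p,s["wrist_force"],s["torque"])
for n,s in(("side",38),("top",38)):
    f=r.grab_frame(n); im=f["color"][:,:,::-1].copy()
    u,v=proj(f,[.5507,.1,.05]); a,b=int(u)-s,int(v)-s
    c=cv2.resize(im[b:b+2*s,a:a+2*s],None,fx=5.2,fy=5.2,interpolation=cv2.INTER_CUBIC)
    out.append(cv2.convertScaleAbs(c,alpha=1.3))
cv2.imwrite("pics/v5.png",np.hstack(out))
```

```text
[0.53554913 0.03423256 0.05161348] [-0.89584755 -2.63796989  1.00388482] [-0.6300686   0.34045006  0.02297866]
```

View pics/v5.png

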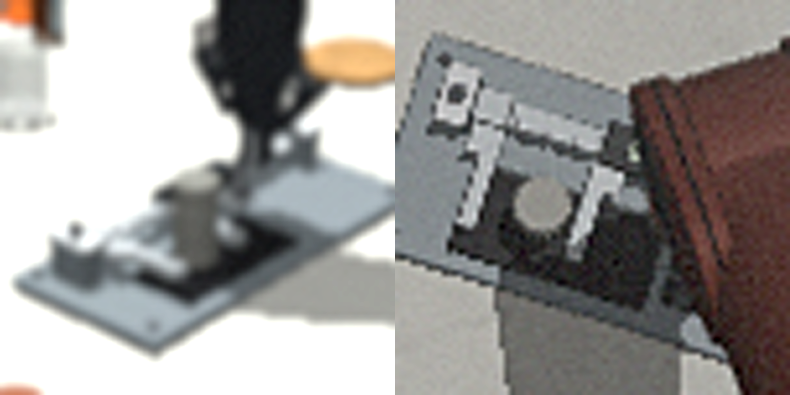

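The jaw slides square, with its face (590,215) now nearly at the plug (543,203). Closing takes about 22 mm more.

Call:
{"op": "arm_command", "data": {"steps": [[[0.001, 0, 0], 0], [[0.001, 0, 0], 0], [[0.001, 0, 0], 0], [[0.001, 0, 0], 0], [[0.001, 0, 0], 0], [[0.001, 0, 0], 0], [[0.001, 0, 0], 0], [[0.001, 0, 0], 0], [[0.001, 0, 0], 0], [[0.001, 0, 0], 0]]}}

```text
clock: 13.38
ee_pos: [0.5387, 0.0437, 0.0516]
eef_rot: [0.0, 0.811, 0.585, -0.0]
wrist_force: [-2.1, -4.0, 1.4]
width: -0.0002
```

Call:
{"op": "arm_command", "data": {"steps": [[[0.0006, 0, 0], 0], [[0.0006, 0, 0], 0], [[0.0006, 0, 0], 0], [[0.0006, 0, 0], 0], [[0.0006, 0, 0], 0], [[0, 0, 0], 0]]}}

```text
clock: 13.88
ee_pos: [0.5397, 0.0467, 0.0516]
eef_rot: [-0.0, 0.811, 0.585, 0.0]
wrist_force: [-1.6, -3.5, 1.0]
width: 0.0001
```

Call:
{"op": "arm_command", "data": {"steps": [[[0.0005, 0, 0], 0], [[0.0005, 0, 0], 0], [[0.0005, 0, 0], 0], [[0.0005, 0, 0], 0], [[0.0005, 0, 0], 0], [[0.0005, 0, 0], 0]]}}

```text
clock: 14.38
ee_pos: [0.5406, 0.0494, 0.0516]
eef_rot: [-0.0, 0.811, 0.585, 0.0]
wrist_force: [-2.5, -4.5, 0.4]
width: 0.0003
```

Call:
{"op": "arm_command", "data": {"steps": [[[0.0005, 0, 0], 0], [[0.0005, 0, 0], 0], [[0.0005, 0, 0], 0], [[0.0005, 0, 0], 0]]}}

```text
clock: 14.72
ee_pos: [0.5412, 0.0513, 0.0516]
eef_rot: [-0.0, 0.811, 0.585, -0.0]
wrist_force: [-1.9, -4.3, 0.2]
width: 0.0001
```

Call:
{"op": "arm_command", "data": {"steps": [[[0.0003, 0, 0], 0], [[0.0003, 0, 0], 0], [[0.0003, 0, 0], 0], [[0.0003, 0, 0], 0]]}}

```text
clock: 15.05
ee_pos: [0.5416, 0.0524, 0.0516]
eef_rot: [-0.0, 0.811, 0.585, -0.0]
wrist_force: [-0.7, -4.8, -0.2]
width: 0.0002
```

Run:
```python
from h import *
s=r.get_state(); p=s["ee_pos"]; out=[]; print(p,s["wrist_force"],s["torque"])
for n,s in(("side",30),("top",30)):
    f=r.grab_frame(n); im=f["color"][:,:,::-1].copy()
    u,v=proj(f,[.5507,.13,.05]); a,b=int(u)-s,int(v)-s
    c=cv2.resize(im[b:b+2*s,a:a+2*s],None,fx=6.5,fy=6.5,interpolation=cv2.INTER_CUBIC)
    out.append(cv2.convertScaleAbs(c,alpha=1.3))
cv2.imwrite("pics/v6.png",np.hstack(out))
```

```text
[0.54159337 0.05238353 0.05162027] [-0.67683602 -4.77424847 -0.19645117] [-0.96300956  0.35770979  0.02830882]
```

View pics/v6.png

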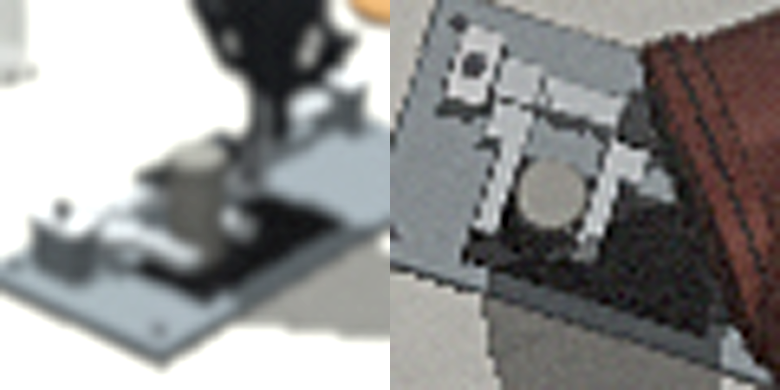

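The top view shows about 43 mm between the faces, with the plug riding on the sliding jaw at (552,192), so a few mm are left. I'll creep in.

Call:
{"op": "arm_command", "data": {"steps": [[[0.0003, 0, 0], 0], [[0.0003, 0, 0], 0], [[0.0003, 0, 0], 0], [[0.0003, 0, 0], 0]]}}

```text
clock: 15.48
ee_pos: [0.542, 0.0535, 0.0517]
eef_rot: [0.0, 0.811, 0.585, 0.0]
wrist_force: [-1.6, -3.9, 0.8]
width: -0.0001
```

Call:
{"op": "arm_command", "data": {"steps": [[[0.0003, 0, 0], 0], [[0.0003, 0, 0], 0], [[0.0003, 0, 0], 0], [[0.0003, 0, 0], 0]]}}

```text
clock: 15.82
ee_pos: [0.5424, 0.0547, 0.0516]
eef_rot: [-0.0, 0.811, 0.585, 0.0]
wrist_force: [-1.7, -4.5, 0.9]
width: 0.0
```

Call:
{"op": "arm_command", "data": {"steps": [[[0.0003, 0, 0], 0], [[0.0003, 0, 0], 0], [[0.0003, 0, 0], 0], [[0.0003, 0, 0], 0]]}}

```text
clock: 16.15
ee_pos: [0.5427, 0.0558, 0.0516]
eef_rot: [-0.0, 0.811, 0.585, 0.0]
wrist_force: [-1.5, -5.3, 1.2]
width: -0.0002
```

Call:
{"op": "arm_command", "data": {"steps": [[[0.0003, 0, 0], 0], [[0.0003, 0, 0], 0], [[0.0003, 0, 0], 0]]}}

```text
clock: 16.4
ee_pos: [0.543, 0.0567, 0.0516]
eef_rot: [-0.0, 0.811, 0.585, 0.0]
wrist_force: [-1.9, -4.3, 0.3]
width: 0.0
```

Call:
{"op": "arm_command", "data": {"steps": [[[0.0003, 0, 0], 0], [[0.0003, 0, 0], 0], [[0.0003, 0, 0], 0]]}}

```text
clock: 16.65
ee_pos: [0.5433, 0.0574, 0.0516]
eef_rot: [0.0, 0.811, 0.585, -0.0]
wrist_force: [-1.8, -6.2, 1.3]
width: -0.0001
```

Call:
{"op": "arm_command", "data": {"steps": [[[0.0003, 0, 0], 0], [[0.0003, 0, 0], 0], [[0.0003, 0, 0], 0]]}}

```text
clock: 16.9
ee_pos: [0.5433, 0.0575, 0.0516]
eef_rot: [0.0, 0.811, 0.585, -0.001]
wrist_force: [-3.6, -7.7, 3.8]
width: -0.0
```

Call:
{"op": "arm_command", "data": {"steps": [[[0, 0, 0], 0], [[0, 0, 0], 0], [[0, 0, 0], 0]]}}

```text
clock: 17.15
ee_pos: [0.5434, 0.0575, 0.0516]
eef_rot: [0.0, 0.811, 0.585, -0.001]
wrist_force: [-3.3, -6.6, 2.1]
width: 0.0003
```

Call:
{"op": "arm_command", "data": {"steps": [[[0.0002, 0, 0], 0], [[0, 0, 0], 0], [[0, 0, 0], 0]]}}

```text
clock: 17.4
ee_pos: [0.5434, 0.0575, 0.0516]
eef_rot: [0.0, 0.811, 0.584, -0.001]
wrist_force: [-3.5, -7.7, 3.3]
width: -0.0001
```

Call:
{"op": "arm_command", "data": {"steps": [[[0.0003, 0, 0], 0], [[0, 0, 0], 0], [[0, 0, 0], 0], [[0, 0, 0], 0]]}}

```text
clock: 17.73
ee_pos: [0.5434, 0.0575, 0.0516]
eef_rot: [0.0, 0.811, 0.584, -0.001]
wrist_force: [-3.7, -8.4, 3.9]
width: 0.0003
```

Run:
```python
from h import *
s=r.get_state(); p=s["ee_pos"]; out=[]; print(p,s["wrist_force"],s["torque"])
for n,s in(("side",30),("top",30)):
    f=r.grab_frame(n); im=f["color"][:,:,::-1].copy()
    u,v=proj(f,[.5507,.13,.05]); a,b=int(u)-s,int(v)-s
    c=cv2.resize(im[b:b+2*s,a:a+2*s],None,fx=6.5,fy=6.5,interpolation=cv2.INTER_CUBIC)
    out.append(cv2.convertScaleAbs(c,alpha=1.3))
cv2.imwrite("pics/v7.png",np.hstack(out))
```

```text
[0.54340477 0.05753605 0.0516023 ] [-3.6760558  -8.44906803  3.94201255] [-1.80553238  0.74106342  0.04077814]
```

View pics/v7.png

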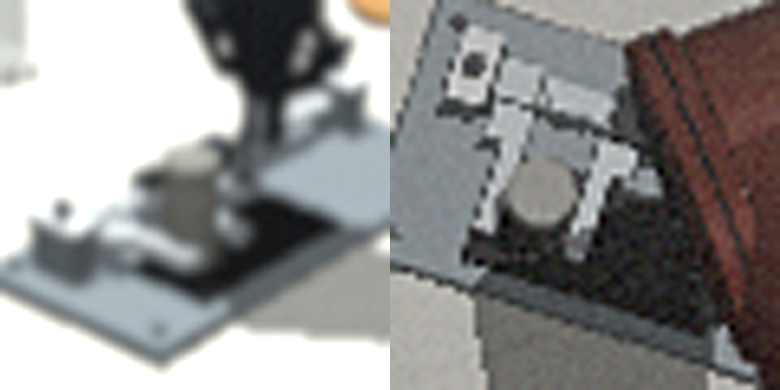

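The plug at (543,190) is now against both jaws, and the arm stalls at about 9 N of push. I'll back off along −y and lift.

Call:
{"op": "arm_command", "data": {"steps": [[[-0.001, 0, 0], 0], [[-0.002, 0, 0], 0], [[-0.005, 0, 0], 0], [[-0.01, 0, 0], 0], [[-0.01, 0, 0], 0], [[0, 0, -0.02], 0], [[0, 0, -0.04], 0], [[0, 0, -0.04], 0], [[-0.02, 0, -0.02], 0], [[0, 0, 0], 0]]}}

```text
clock: 18.67
ee_pos: [0.5306, 0.01, 0.1769]
eef_rot: [0.003, 0.812, 0.584, 0.003]
wrist_force: [0.6, -0.4, 0.5]
width: -0.0001
```

Call:
{"op": "arm_command", "data": {"steps": [[[-0.04, 0, 0], 0], [[-0.04, 0, 0], 0], [[-0.04, 0, 0], 0], [[-0.02, 0, 0], 0], [[0, 0, 0], 0], [[0, 0, 0], 0]]}}

```text
clock: 19.17
ee_pos: [0.4835, -0.121, 0.1712]
eef_rot: [-0.0, 0.812, 0.583, -0.0]
wrist_force: [0.2, 1.0, -0.2]
width: -0.0
```

Run:
```python
from h import *
s=r.get_state(); print(s["ee_pos"],s["wrist_force"]); out=[]
for n,s in(("side",30),("top",30)):
    f=r.grab_frame(n); im=f["color"][:,:,::-1].copy()
    u,v=proj(f,[.5507,.12,.05]); a,b=int(u)-s,int(v)-s
    c=cv2.resize(im[b:b+2*s,a:a+2*s],None,fx=6.5,fy=6.5,interpolation=cv2.INTER_CUBIC)
    out.append(cv2.convertScaleAbs(c,alpha=1.3))
cv2.imwrite("pics/v8.png",np.hstack(out))
```

```text
[ 0.48349935 -0.12102033  0.17123257] [ 0.17906742  0.97759248 -0.17961722]
```

View pics/v8.png

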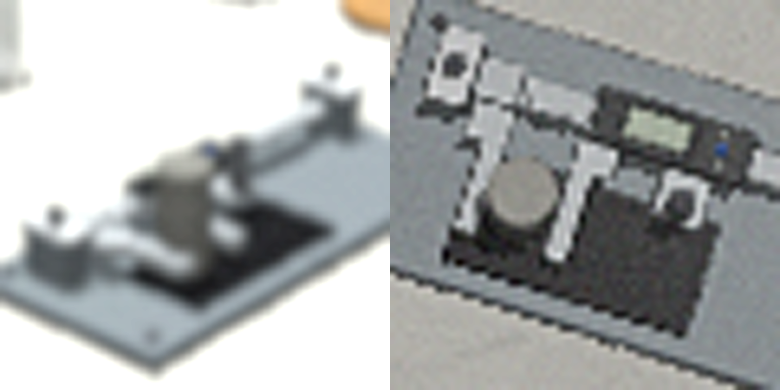

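```bash
python3 -c "
from station import r
print(r.job_done())"
```

```text
the job is handed in; nothing more can be done
None
```

I set the pale grey plug from the cork mat upright on the caliper rest and let go. I then pushed the sliding jaw shut by its thumb stud and left it closed. The job is handed in; no verdict was reported.

- **Closing force:** the arm stalled with about 9 N of push on the stud. Less the 3.5 N drag, that is about 5–6 N on the plug. Both jaws looked in contact with it while I was pushing.
- **Final look:** the plug stands upright between the jaws, about 37 mm apart in the picture against about 36.4 mm implied for the grey plug. I read that off by eye, so it is only good to a millimetre or two.
- **Not checked:** I had no direct reading of the force on the fixed jaw or of the jaw's rocking; it only looked square in the pictures. I sent the arm nowhere near the rack or dish, but did not look at them again at the end.
- **Camera disagreement:** the side view was about 3 mm off my marks from the top view, within what the grip and the placing could take.

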